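# Find and flag the loose canister cap

## Task

One of the three seed canisters in the white rack has been left with a loose cap. Find it by feel: try each wing cap gently, only as hard as it takes to tell that it holds (the sealed ones must not be turned or their seals break), until you have felt the loose one give by about ten degrees. Then flag that canister by moving the red marker pin from the grey stand into the hole in front of it, pushed fully in, and leave the other things where they are.

Things in the scene. Friction and masses are not known exactly. Their poses are not given: they have to be found in the camera images.
- rack: Fixed white rack, 160 x 320 x 40 mm, origin under its centre; y runs along the row of three canisters (left at +y, 100 mm apart), x away from the row of pin holes. Canisters: 60 mm aluminium cans with a paper band and a blue screw cap 56 mm across (its disc's top 103 mm above the table) bearing an upright wing.
- wing_left (a point): Left canister's wing: on the cap's vertical turning axis, 121 mm above the table. The wing, 10 mm thick (x), 52 mm long (y), 40 mm tall, spans 103 to 143 mm above the table; its length lies along this y to within 3 degrees. Best gripped at 125 to 135 mm. Axes as the rack's, z up.
- wing_middle (a point): The same point of the middle canister's wing, alike in size. Of the three caps two are sealed: they hold still up to about 0.8 N m, then turn and the seal breaks. The loose one, in any place, turns either way at about 0.15 N m, does not spring back, and has end stops 34 degrees or more away. They look alike. Axes as the rack's, z up.
- wing_right (a point): The same point of the right canister's wing, alike in size. Axes as the rack's, z up.
- hole_left (a point): Mouth of the pin hole in front of the left canister, in the rack's top face, 40 mm above the table and 72 mm from that canister's axis. 17 mm wide, 36 mm deep. Axes as the rack's, z up.
- hole_middle (a point): Mouth of the pin hole in front of the middle canister, in the rack's top face, 40 mm above the table and 72 mm from that canister's axis. 17 mm wide, 36 mm deep. Axes as the rack's, z up.
- hole_right (a point): Mouth of the pin hole in front of the right canister, in the rack's top face, 40 mm above the table and 72 mm from that canister's axis. 17 mm wide, 36 mm deep. Axes as the rack's, z up.
- red_pin_grip (a point): Centre of the round grip (18 mm wide, 44 mm tall) of the loose red pin, 40 g. The collar below it (26 mm wide, 4 mm thick) has its underside 26 mm below this point and rests on the block when fully in; then a 14 mm shank, 32 mm long, chamfered foot 58 mm below this point. Starts upright in a hole of the fixed grey stand (70 x 150 x 40 mm, top 40 mm above the table). z up its axis.
- white_pin_grip (a point): The same point of the white pin, of the same shape, 76 mm beside the red one in the same stand. A bystander.
- beaker: Glass beaker, 66 mm wide, 90 mm tall; origin under its centre. A bystander.
- tumbler: Glass tumbler, 64 mm wide, 100 mm tall; origin under its centre. A bystander.
- phone: Black phone, 150 x 72 x 9 mm, lying on sheets at the robot's right; origin under its centre. A bystander.
- case: Black spectacle case, 60 x 160 x 36 mm; origin under its centre. A bystander.
- dish: Clear closed dish, 90 mm wide, 15 mm tall; origin under its centre. A bystander.
- spare_cap: Spare blue wing cap lying on the bench, 56 mm wide, 55 mm tall; not on a canister; origin under its centre. A bystander.
- caliper: Steel caliper, 160 mm long, lying flat; origin under its centre. A bystander.

How it is judged:
On the way, in this order (a step that is already met when the one before it is completed fails the run):
1. the loose cap has been turned by at least about 5 degrees (its wing end by 2 mm), either way (distance of tab_c from where it was at the start of the episode above 0.002 m), for 0.1 s.
2. after that, the red pin is drawn out of the stand (distance of red_pin_grip from where it was at the start of the episode above 0.045 m), for 0.1 s.
At the end, for the whole second after the job is handed in: The red pin stands upright (within 7 degrees), at rest and fully in (collar on the rack within 2.5 mm; grip centre within 6 mm of the hole's axis) in the hole in front of the canister whose cap is loose (((horizontal distance between core_c and wing_left below 0.01 m and z of red_pin_grip in the frame of hole_left below 0.0285 m and horizontal distance between red_pin_grip and hole_left below 0.006 m) or (horizontal distance between core_c and wing_middle below 0.01 m and z of red_pin_grip in the frame of hole_middle below 0.0285 m and horizontal distance between red_pin_grip and hole_middle below 0.006 m) or (horizontal distance between core_c and wing_right below 0.01 m and z of red_pin_grip in the frame of hole_right below 0.0285 m and horizontal distance between red_pin_grip and hole_right below 0.006 m)) and angle between red_pin_grip's own z axis and vertical below 0.12 rad and linear speed of red_pin below 0.02 m/s); the robot touches nothing.
It fails at once if a sealed (tight) cap is turned by more than 8 degrees (its wing end by 3.5 mm): seal broken (distance of any of tab_a, tab_b from where it was at the start of the episode above 0.0035 m).
It fails at once if the white pin is moved by more than 15 mm (distance of white_pin_grip from where it was at the start of the episode above 0.015 m).
It fails at once if a bystander is moved by more than 20 mm (distance of any of beaker, tumbler, phone, case, dish, spare_cap, caliper from where it was at the start of the episode above 0.02 m).
It also fails if it takes over 72 s, if anything falls off the work surface, if the arm or the gripper's body presses on something with over 40 N, if the wrist force passes 120 N, or if a joint passes its speed limit or range.

## Robot

A 6-joint arm with a two-finger parallel gripper is mounted at the origin on the work surface. World frame = base frame: x ahead of the robot, y to its left, z up, the work surface at z = 0. Lengths are in m, angles in rad, forces in N, time in s.
With the tool pointing down it reaches from about 0.25 to 0.85 m from the base axis. Payload 12.5 kg.
Tool frame: the origin (TCP) lies between the finger pads; the fingertips stand 14 mm ahead of it and the grasp point (between the pads) lies 5 mm behind it; z points along the fingers, y is the line along which they close (so a half turn about z gives the same grasp; the last joint's range is limited). The gripper opens to 93 mm and grips with 3 to 60 N. Pads are 15 mm wide; open, the fingers measure 128 mm over their backs; the gripper's body (75 mm by 188 mm) begins 65 mm behind the grasp point.
Start: joints at [1.228, 0.351, 1.652, -0, 1.139, -0.085], TCP at [0.14, 0.532, 0.233] pointing down, gripper open.
Joint ranges: [-2.75, 2.75], [-0.79, 2.1], [0.01, 2.65], [-1.57, 4.71], [0.07, 3.14], [-2.87, 2.87]. Speed limits (rad/s): [2.22, 2.22, 2.79, 3.14, 3.14, 3.14].

## Interface

Orientations are given as a unit quaternion [x, y, z, w].
In Python, from cell import arm gives the robot as it stands. Calls block until the motion is done:
- arm.goto(position, orientation): joint-space move of the TCP to a pose.
- arm.line_to(position, rot=None, rate=0.15, guard=None): straight line of the TCP; rot=None keeps the orientation; rate is the mean speed in m/s. With guard (N) it stops when the force on the tool has changed by that much, and returns True; else False.
- arm.move_j(angles): joint-space move.
- arm.ungrasp() and arm.grasp(f_grip=None): open the fingers fully, or close them until they stop; f_grip is the grip in N (None keeps the last).
- arm.wait(seconds).
- arm.inverse_kinematics(position, orientation): joint angles nearest the present ones, or None.
- arm.read_state(): the state.
- arm.get_image(name): name is "scene" or "top" or "wrist"; returns the picture (400x640x3 uint8, red, green, blue); there is no depth.
- arm.camera_info(name): a dict with "fx", "fy", "cx", "cy" (pixels), "k1" (the pictures are not rectified: a ray, as slopes to the right and down, at radius r is drawn at 1 + k1 r^2 times it, then the intrinsics apply), "R" (3x3) and "t" (3): a world point X has camera coordinates R X + t; the wrist camera has in their place "hand_eye" (4x4, takes a point from camera to tool coordinates, whose origin is the TCP and whose axes are the flange's). Camera axes: x right, y down, z forward; pixel columns grow to the right and rows downward; lengths in m; the calibration is good to about 2 mm. A picture is of the moment at which its call begins: read the wrist's pose just before it. camera_info takes no time and is no camera call.
A pose or a line that the arm cannot do raises arm.PlanningError and nothing moves.
- arm.job_done(): hands the job in; it is judged then, once.
Trained networks look in the newest picture that a camera, given by its name, has taken for a name from the list of things; names that differ only in an ending like _2 or _b are one class to them, and where a whole thing is asked for, a point or a joint stands for the part that bears it (a point fixed in the world has none). Each returns a list of dicts, best first, with "confidence" (0 to 1); they miss things now and then, are a little off and sometimes report something else, mostly with a low value. They report only what shows in the picture. A call takes as long as a camera call.
- arm.boxes_of(camera, target): "location" ([row, column] in pixels, amid what is visible of it).
The state is a dict: "time_s": time; "qpos": joint angles; "qd": joint speeds; "joint_torque": joint torques, N m; "tcp_pos": TCP position; "eef_rot": TCP orientation; "force": force on the tool from outside, world axes, zero at the start; "moment": the same for the moment, N m; "grip_width": finger opening in m; "gripper_force": force on a finger pad.
Only numpy, scipy, OpenCV 4.12 (cv2) and the standard library are available. Lean on these libraries where they do the work, as an engineer would, in place of code of your own. Each camera call takes 0.05 s, during which the arm holds its last target. There are 200 camera calls.

## Working session

There is one attempt and no reset: what is moved stays moved. The work goes in short steps, each a Python script; the robot and the scene stay as the last script left them, time stands still between calls to the robot, and variables do not carry over. Pictures are saved under pics/ and viewed, at most 10 in all, crops included, and the job is handed in when it is done.

```bash
mkdir -p pics; ls; cat > h.py <<'E'
import numpy as np, cv2
from cell import arm
from scipy.spatial.transform import Rotation as Rn
def undist(ci,px):
    # px [row,col] -> slopes
    d=np.array([(px[1]-ci['cx'])/ci['fx'],(px[0]-ci['cy'])/ci['fy']]); u=d.copy()
    for _ in range(20): u=d/(1+ci['k1']*(u@u))
    return np.array([u[0],u[1],1.])
def ray(cam,px,st=None):
    ci=arm.camera_info(cam); v=undist(ci,px)
    if cam=='wrist':
        H=np.array(ci['hand_eye']); R=Rn.from_quat(st['eef_rot']).as_matrix()
        return R@H[:3,3]+st['tcp_pos'], R@H[:3,:3]@v
    R=np.array(ci['R']); return -R.T@np.array(ci['t']), R.T@v
def at(cam,px,z,st=None):
    o,d=ray(cam,px,st); return o+d*(z-o[2])/d[2]
def proj(cam,X,st=None):
    ci=arm.camera_info(cam)
    if cam=='wrist':
        H=np.array(ci['hand_eye']); R=Rn.from_quat(st['eef_rot']).as_matrix()
        p=H[:3,:3].T@(R.T@(np.array(X)-st['tcp_pos'])-H[:3,3])
    else: p=np.array(ci['R'])@X+np.array(ci['t'])
    u=p[:2]/p[2]; u=u*(1+ci['k1']*(u@u))
    return np.array([ci['cy']+ci['fy']*u[1],ci['cx']+ci['fx']*u[0]])
def shot(cam,f):
    im=arm.get_image(cam); cv2.imwrite('pics/'+f,cv2.cvtColor(im,cv2.COLOR_RGB2BGR)); return im
E
python3 - <<'E'
from h import *
np.set_printoptions(precision=4,suppress=True)
Z=dict(rack=.04,wing_left=.121,wing_middle=.121,wing_right=.121,hole_left=.04,hole_middle=.04,hole_right=.04,red_pin_grip=.066,white_pin_grip=.066,beaker=.045,tumbler=.05,phone=.009,case=.036,dish=.015,spare_cap=.03,caliper=.005)
for c in ('top','scene'):
    shot(c,c+'.png'); print(c,ray(c,[200,320])[0])
    for n,z in Z.items():
        for r in arm.boxes_of(c,n)[:3]:
            if r['confidence']>.3: print(c,n,round(r['confidence'],2),np.round(r['location']),at(c,r['location'],z)[:2])
print(arm.read_state())
E
```

```text
pics
top [ 0.4043 -0.0052  1.7579]
top rack 0.93 [201. 300.] [0.5428 0.0602]
top wing_left 0.89 [204. 300.] [0.5236 0.0565]
top wing_middle 0.79 [206. 299.] [0.5186 0.0595]
top wing_right 0.65 [204. 301.] [0.5252 0.0527]
top hole_left 0.57 [204. 300.] [0.5332 0.058 ]
top hole_middle 0.81 [203. 301.] [0.5344 0.0556]
top hole_right 0.81 [204. 303.] [0.5333 0.0483]
top beaker 0.53 [166. 370.] [ 0.6887 -0.2228]
top tumbler 0.58 [260. 216.] [0.3053 0.3873]
top tumbler 0.49 [206. 303.] [0.5246 0.0451]
top phone 0.73 [247. 443.] [ 0.3667 -0.5219]
top case 0.96 [218. 194.] [0.4699 0.4857]
top case 0.72 [203. 298.] [0.5358 0.0655]
top dish 0.92 [168. 214.] [0.6761 0.4177]
top spare_cap 0.47 [144. 292.] [0.7803 0.0949]
top caliper 0.58 [206. 299.] [0.5275 0.0641]
top caliper 0.56 [191. 422.] [ 0.5944 -0.4402]
scene [1.7313 0.0345 1.0714]
scene rack 0.7 [236. 322.] [0.6134 0.0527]
scene wing_left 0.76 [238. 320.] [0.7112 0.0452]
scene wing_middle 0.69 [233. 320.] [0.6902 0.0427]
scene wing_right 0.57 [238. 321.] [0.7119 0.0473]
scene hole_left 0.97 [235. 320.] [0.6096 0.0445]
scene hole_middle 
[... 500 characters left out ...]
] [0.5872 0.0462]
scene spare_cap 0.73 [235. 323.] [0.6016 0.0536]
scene spare_cap 0.57 [280. 333.] [0.7932 0.0856]
scene caliper 0.62 [238. 324.] [0.5865 0.0589]
scene caliper 0.52 [235. 173.] [ 0.598  -0.4444]
{'time_s': 1.7, 'qpos': array([ 1.2284,  0.3507,  1.6518, -0.    ,  1.1391, -0.0846]), 'qd': array([-0.0001,  0.0001, -0.0002, -0.0012, -0.0002,  0.0009]), 'joint_torque': array([ -0.0001, -49.7243, -28.5486,   0.07  ,   0.022 ,  -0.    ]), 'tcp_pos': array([0.1402, 0.5318, 0.2326]), 'eef_rot': array([ 0.1285,  0.9917, -0.    ,  0.    ]), 'force': array([ 0.232 ,  1.2366, -0.1856]), 'moment': array([ 0.0188, -0.0007, -0.0415]), 'gripper_force': 0.0, 'grip_width': 0.09343076536320087}
```

```bash
python3 -c "
import cv2,numpy as np
a=cv2.imread('pics/top.png');cv2.imwrite('pics/top2.png',cv2.resize(a,(800,500)))"
```

```text
(no output)
```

View pics/top2.png

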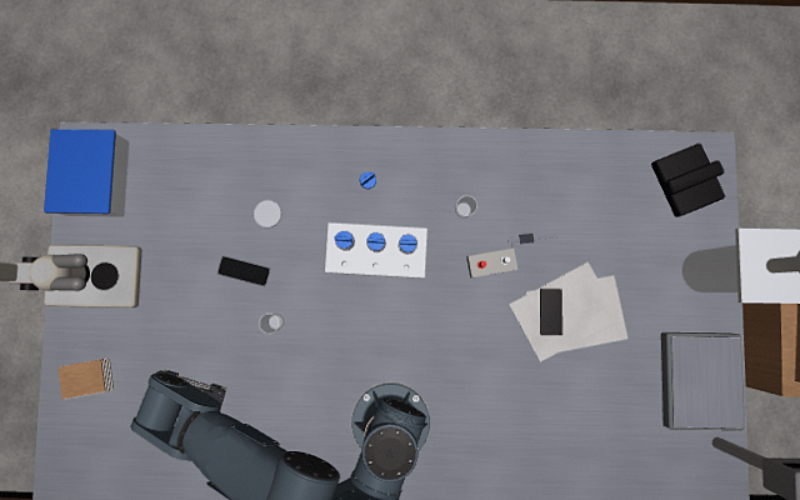

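View pics/scene.png

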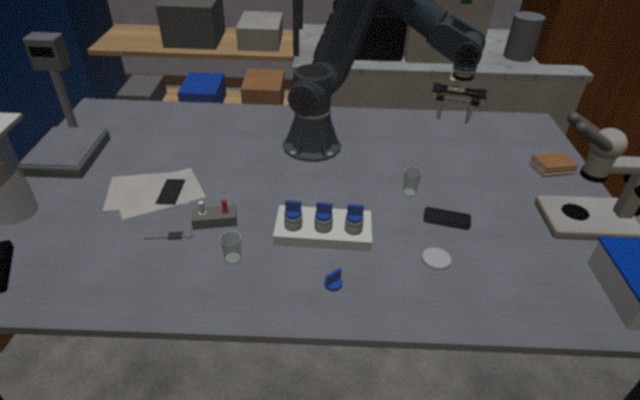

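The top view (scaled 1.25x) shows the rack with caps at about (col 344/376/408, row 241), holes at row ~265, the red pin at (482,264) and the white pin at (505,260). Next step: segment by colour and look from above with the wrist camera.

```bash
cat >> h.py <<'E'
np.set_printoptions(precision=4,suppress=True)
def blobs(mask,amin):
    n,l,s,c=cv2.connectedComponentsWithStats(mask.astype(np.uint8))
    return [(s[i,4],c[i][::-1],l==i) for i in range(1,n) if s[i,4]>=amin]
def blue(im): 
    h=cv2.cvtColor(im,cv2.COLOR_RGB2HSV); return (h[...,0]>100)&(h[...,0]<125)&(h[...,1]>120)
def red(im):
    h=cv2.cvtColor(im,cv2.COLOR_RGB2HSV); return ((h[...,0]<8)|(h[...,0]>172))&(h[...,1]>150)&(h[...,2]>80)
def down(yaw):  # tool y axis at world angle yaw, z down
    y=np.array([np.cos(yaw),np.sin(yaw),0]); z=np.array([0,0,-1.]); return Rn.from_matrix(np.c_[np.cross(y,z),y,z]).as_quat()
E
python3 - <<'E'
from h import *
im=arm.get_image('top')
caps=[(a,at('top',p,.11)) for a,p,_ in blobs(blue(im),60) if 180<p[0]<210 and 260<p[1]<345]; print(caps)
caps=sorted([c[1] for c in caps],key=lambda p:-p[1]); 
print([(a,p,at('top',p,.088)) for a,p,_ in blobs(red(im),8) if 195<p[0]<225 and 370<p[1]<400])
d=caps[0]-caps[-1]; yaw=np.arctan2(-d[0],d[1]); print('rackyaw deg',np.degrees(yaw))
c=caps[1]
for s in (0,np.pi):
    q=down(yaw+s); r=arm.inverse_kinematics(c[:2].tolist()+[.36],q); print(s,r)
print(arm.camera_info('wrist'))
q=min([down(yaw),down(yaw+np.pi)],key=lambda q:abs(arm.inverse_kinematics(c[:2].tolist()+[.36],q)[5]))
arm.goto([c[0]-.03,c[1],.36],q); arm.wait(.2)
st=arm.read_state(); im=shot('wrist','w1.png'); print(st['time_s'],st['tcp_pos'],st['eef_rot'])
for a,p,_ in blobs(blue(im),200): print(a,p,at('wrist',p,.11,st))
E
```

```text
[(np.int32(156), array([0.5736, 0.1546, 0.11  ])), (np.int32(155), array([0.5698, 0.0552, 0.11  ])), (np.int32(152), array([ 0.5653, -0.0437,  0.11  ]))]
[(np.int32(27), array([211.2222, 385.2963]), array([ 0.5047, -0.2764,  0.088 ]))]
rackyaw deg -2.4123700667047374
0 [ 0.0153  0.297   1.4131 -0.      1.4315  0.0574]
3.141592653589793 None
{'fx': 290.49960068023233, 'fy': 290.49960068023233, 'cx': 320.18809399769106, 'cy': 196.73674059014454, 'k1': 0.0006351994523292527, 'hand_eye': array([[ 0.0002, -0.9563, -0.2923,  0.0825],
       [ 1.    , -0.    ,  0.0006,  0.0004],
       [-0.0006, -0.2923,  0.9563, -0.1514],
       [ 0.    ,  0.    ,  0.    ,  1.    ]])}Traceback (most recent call last):
  File "<stdin>", line 11, in <module>
  File "<stdin>", line 11, in <lambda>
TypeError: 'NoneType' object is not subscriptable
```

```bash
python3 - <<'E'
from h import *
q=down(np.radians(-2.41))
arm.goto([.555,.065,.34],q); arm.wait(.2)
st=arm.read_state(); im=shot('wrist','w1.png'); print(st['time_s'],st['tcp_pos'],st['eef_rot'])
for a,p,_ in blobs(blue(im),200): print(a,p,at('wrist',p,.11,st))
for n in ('wing_left','hole_left'):
  for r in arm.boxes_of('wrist',n): print(n,r['confidence'],r['location'],at('wrist',r['location'],.121 if n[0]=='w' else .04,st))
E
```

```text
4.2083 [0.5549 0.0655 0.3399] [ 0.7215  0.6924 -0.     -0.0001]
1528 [ 99.9182 333.4274] [0.5745 0.1568 0.11  ]
1096 [139.6825 461.1515] [0.7383 0.1012 0.11  ]
1280 [177.0758 332.4641] [0.5704 0.0584 0.11  ]
1145 [243.5511 331.724 ] [ 0.5665 -0.0398  0.11  ]
wing_left 0.94 [149.3, 306.0] [0.5375 0.0985 0.121 ]
hole_left 0.93 [144.4, 305.6] [0.533  0.0953 0.04  ]
```

View pics/w1.png

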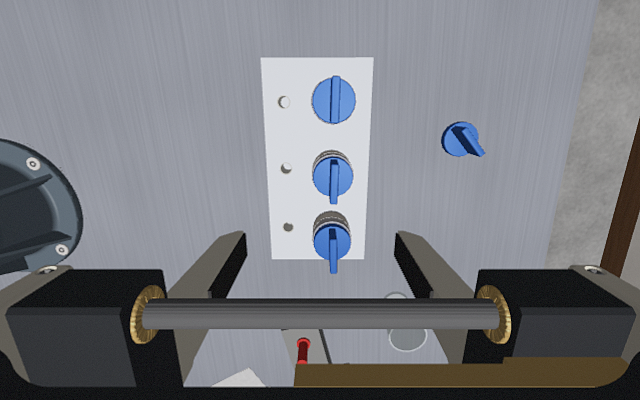

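The wrist view shows the three caps at col ~333, rows 100/177/243, holes at col ~286, rows 102/168/227, and the rack top corners at about (261,57), (373,57), (365,259), (271,259). I'll fit the rack from the mask and check the model overlay.

```bash
python3 - <<'E'
from h import *
st=dict(tcp_pos=np.array([.5549,.0655,.3399]),eef_rot=np.array([.7215,.6924,0,-.0001]))
im=cv2.imread('pics/w1.png')
hsv=cv2.cvtColor(im,cv2.COLOR_BGR2HSV)
w=((hsv[...,2]>195)&(hsv[...,1]<30)).astype(np.uint8); w[265:]=0
n,l,s,c=cv2.connectedComponentsWithStats(w); i=1+np.argmax(s[1:,4]); m=(l==i).astype(np.uint8)
cs,_=cv2.findContours(m,cv2.RETR_CCOMP,cv2.CHAIN_APPROX_NONE)
out=max(cs,key=cv2.contourArea)[:,0,::-1]
P=np.array([at('wrist',p,.04,st)[:2] for p in out]); 
r=cv2.minAreaRect((P*1000).astype(np.float32)); print('rack',r)
for k in cs:
    if 30<cv2.contourArea(k)<400:
        M=cv2.moments(k); p=[M['m01']/M['m00'],M['m10']/M['m00']]; print('hole',cv2.contourArea(k),p,at('wrist',p,.04,st))
(cx,cy),(a,b),an=r; cx/=1000;cy/=1000
yaw=np.radians(an if a<b else an-90); yaw=(yaw+np.pi/4)%(np.pi/2)-np.pi/4
print('yaw',np.degrees(yaw))
# canister position from the cap blobs (z~.103 disc): overlay model
R=Rn.from_euler('z',yaw).as_matrix()
caps=np.array([[.5745,.1568],[.5704,.0584],[.5665,-.0398]])
mid=caps.mean(0); off=R[:2,:2].T@(mid-[cx,cy]); print('cap row in rack',off)
big=cv2.resize(im[40:290,200:400],None,fx=2.4,fy=2.4,interpolation=cv2.INTER_CUBIC)
def px(X): p=proj('wrist',X,st); return (int((p[1]-200)*2.4),int((p[0]-40)*2.4))
ox=off[0]
for yy in (.1,0,-.1):
    o=np.array([cx,cy,0])+R@np.array([ox,yy,0])
    cor=[o+R@np.array([sx*.005,sy*.026,.143]) for sx,sy in((1,1),(1,-1),(-1,-1),(-1,1))]
    cv2.polylines(big,[np.array([px(c) for c in cor])],True,(0,255,255),1)
    circ=[o+[.028*np.cos(t),.028*np.sin(t),.103] for t in np.linspace(0,6.28,40)]
    cv2.polylines(big,[np.array([px(c) for c in circ])],True,(0,255,0),1)
    h=o+R@np.array([-.072,0,.04]); print('wing',o,'hole',h)
    cv2.polylines(big,[np.array([px(h+[.0085*np.cos(t),.0085*np.sin(t),0]) for t in np.linspace(0,6.28,30)])],True,(0,0,255),1)
for x,y in((.08,.16),(.08,-.16),(-.08,-.16),(-.08,.16)):
    cv2.circle(big,px(np.array([cx,cy,.04])+R@[x,y,0]),3,(255,0,255),-1)
cv2.imwrite('pics/ov.png',big)
E
```

```text
rack ((549.0528564453125, 58.195526123046875), (318.1029052734375, 160.08201599121094), 87.71737670898438)
hole 95.0 [226.759649122807, 287.73508771929824] [ 0.4954 -0.0401  0.04  ]
hole 79.5 [169.45492662473794, 284.80712788259956] [0.498  0.0575 0.04  ]
hole 67.0 [101.5273631840796, 280.589552238806] [0.4995 0.1595 0.04  ]
yaw -2.282623291015627
cap row in rack [0.0214 0.0011]
wing [0.5744 0.1573 0.    ] hole [0.5025 0.1601 0.04  ]
wing [0.5704 0.0573 0.    ] hole [0.4985 0.0602 0.04  ]
wing [ 0.5664 -0.0426  0.    ] hole [ 0.4945 -0.0397  0.04  ]
```

View pics/ov.png

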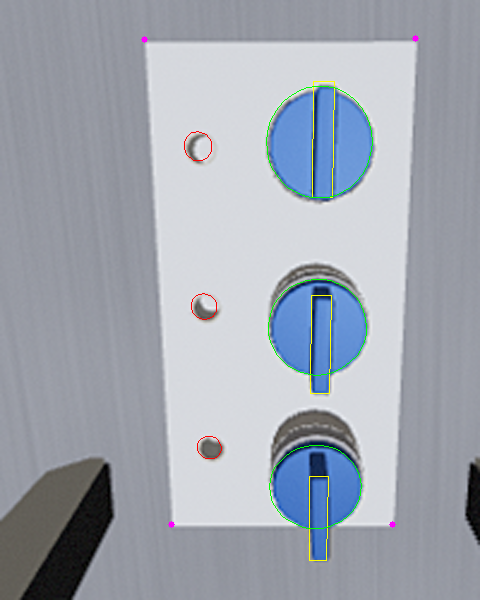

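The overlay matches the rack, caps, wings and holes well. Feeling the middle cap now.

```bash
cat >> h.py <<'E'
WY=np.radians(-2.28)
W=dict(left=[.5744,.1573],middle=[.5704,.0573],right=[.5664,-.0426])
H=dict(left=[.5025,.1601],middle=[.4985,.0602],right=[.4945,-.0397])
def feel(n,limit=.4,maxdeg=11,f=20):
    x,y=W[n]
    arm.goto([x,y,.19],down(WY)); arm.line_to([x,y,.126],rate=.1,guard=8); s=arm.read_state(); print('pos',s['tcp_pos'])
    m00=s['moment']; f00=s['force']
    arm.grasp(f_grip=f); arm.wait(.15); s0=arm.read_state(); print('gripped',s0['grip_width'],s0['gripper_force'],s0['force']-f00,s0['moment']-m00)
    res='gave'
    for d in np.arange(1,maxdeg+.1,1):
        arm.goto([x,y,float(s0['tcp_pos'][2])],down(WY+np.radians(d))); arm.wait(.08)
        s=arm.read_state(); dm=s['moment']-m00
        print(d,'M',dm,'F',s['force']-f00,'w',round(s['grip_width'],4))
        if abs(dm[2])>limit: res='held'; break
    print(n,res)
    if res=='held': arm.goto([x,y,float(s0['tcp_pos'][2])],down(WY)); arm.wait(.1); print(arm.read_state()['moment']-m00)
    arm.ungrasp(); arm.line_to([x,y,.19],rate=.2); print('t',arm.read_state()['time_s'])
    return res
E
python3 -c "
from h import *
feel('middle')"
```

```text
pos [0.5709 0.0573 0.1267]
gripped 0.009923002597968631 19.990760385990143 [ 5.8496 -0.6999 -3.7828] [-0.05   -1.0174 -0.2325]
1.0 M [-0.0935 -1.0073 -0.311 ] F [ 7.1953 -0.2149 -3.9691] w 0.0105
2.0 M [-0.1025 -1.0335 -0.3951] F [ 6.38   -0.396  -4.9139] w 0.0103
3.0 M [-0.1823 -1.0555 -0.3653] F [ 6.4564 -1.0446 -4.1638] w 0.0107
4.0 M [-0.1968 -1.019  -0.3465] F [ 6.7658 -0.5731 -4.0312] w 0.011
5.0 M [-0.1831 -1.0589 -0.4242] F [ 5.7172 -1.2704 -4.6322] w 0.0112
middle held
[-0.1246 -1.0763 -0.1628]
t 11.0417
```

Middle: the jaw width grew as 10cosθ+15sinθ while turning, so the pads slipped on a cap that held. Trying the others.

```bash
python3 -c "
from h import *
feel('right')"
```

```text
pos [ 0.5667 -0.0424  0.1265]
gripped 0.009771113484125385 19.999287128448486 [ 4.1418 -0.6869 -4.5797] [ 0.0748 -0.8506  0.1799]
1.0 M [ 0.0138 -0.8524 -0.0589] F [ 5.5775 -0.7621 -4.683 ] w 0.01
2.0 M [-0.069  -0.8924 -0.3679] F [ 5.3221 -1.3189 -5.4987] w 0.0099
3.0 M [-0.1155 -0.9078 -0.4223] F [ 5.0565 -2.3769 -3.847 ] w 0.0102
right held
[-0.0275 -0.9334  0.33  ]
t 16.8917
```

```bash
python3 - <<'E'
from h import *
print(feel('left',maxdeg=12))
x,y=W['middle']; arm.goto([.555,.065,.34],down(WY)); arm.wait(.15)
st=arm.read_state(); shot('wrist','w2.png'); print(st['tcp_pos'],st['eef_rot'],st['time_s'])
a=cv2.imread('pics/w1.png')[40:290,250:400]; b=cv2.imread('pics/w2.png')[40:290,250:400]
cv2.imwrite('pics/cmp.png',cv2.resize(np.hstack([a,b]),None,fx=2.3,fy=2.3,interpolation=cv2.INTER_CUBIC))
E
```

```text
pos [0.5748 0.1572 0.1265]
gripped 0.009687074638970249 19.93207812309265 [ 6.0319  0.7814 -3.4118] [-0.0683 -0.9574 -0.1153]
1.0 M [-0.1047 -0.8683 -0.0789] F [ 6.4505  0.8756 -4.7833] w 0.0098
2.0 M [-0.0756 -0.9388 -0.1101] F [ 6.1957  1.2887 -5.2526] w 0.0103
3.0 M [-0.0916 -0.9232 -0.1204] F [ 5.5949  1.145  -3.6413] w 0.01
4.0 M [-0.1259 -0.8591 -0.092 ] F [ 6.0274  1.0743 -3.9061] w 0.0099
5.0 M [-0.0933 -0.8647 -0.0793] F [ 6.1683  0.9544 -3.4051] w 0.0097
6.0 M [-0.1057 -0.7951 -0.1143] F [ 6.1846  0.8363 -3.8192] w 0.0101
7.0 M [-0.1415 -0.8243 -0.1276] F [ 6.147   0.6505 -3.4886] w 0.0098
8.0 M [-0.1055 -0.7724 -0.1035] F [ 5.5513  1.7621 -3.5566] w 0.0099
9.0 M [-0.1011 -0.8283 -0.0813] F [ 6.0767  0.2759 -4.2461] w 0.0095
10.0 M [-0.1105 -0.834  -0.0845] F [ 5.6583  0.9858 -3.9623] w 0.0098
11.0 M [-0.1072 -0.8187 -0.0618] F [ 5.2168  0.7819 -3.9896] w 0.0099
12.0 M [-0.0747 -0.909  -0.0822] F [ 5.528   1.3766 -3.2088] w 0.0095
left gave
t 25.725
gave
[0.5547 0.0657 0.3379] [ 0.7206  0.6934 -0.0012 -0.0012] 26.6167
```

View pics/cmp.png

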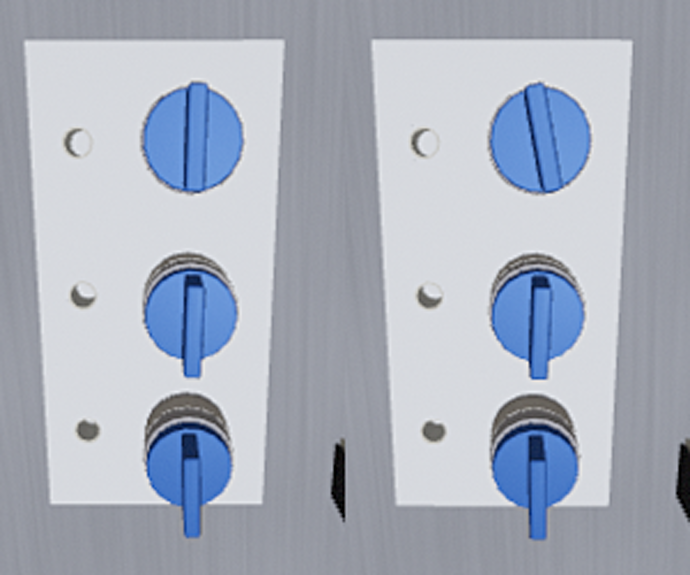

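Left cap gave (steady ~0.1 N m, the wing is seen turned ~12°); the other two are unmoved. Now a close look at the pin.

```bash
python3 - <<'E'
from h import *
arm.goto([.505,-.25,.30],down(np.radians(10))); arm.wait(.15)
st=arm.read_state(); im=shot('wrist','w3.png'); print(st['time_s'],st['tcp_pos'],st['eef_rot'])
for a,p,m in blobs(red(im),40):
    print(a,p,at('wrist',p,.07,st))
    r,c=np.where(m); print(r.min(),r.max(),c.min(),c.max())
for n in ('red_pin_grip','white_pin_grip'):
  for r in arm.boxes_of('wrist',n): print(n,r['confidence'],r['location'],at('wrist',r['location'],.066,st))
for yaw in (90,-90):
  print(yaw,arm.inverse_kinematics(H['left']+[.2],down(np.radians(yaw)+WY)),arm.inverse_kinematics(H['left']+[.061],down(np.radians(yaw)+WY)))
cv2.imwrite('pics/w3c.png',cv2.resize(im[100:330,200:440,::-1],None,fx=2.4,fy=2.4))
E
```

```text
28.0417 [ 0.5055 -0.2491  0.3001] [0.6423 0.7665 0.0001 0.0001]
281 [192.4626 317.5302] [ 0.5064 -0.2773  0.07  ]
182 204 310 325
red_pin_grip 0.56 [192.3, 315.9] [ 0.5043 -0.2786  0.066 ]
red_pin_grip 0.23 [178.9, 457.5] [ 0.691  -0.2261  0.066 ]
white_pin_grip 0.67 [240.0, 316.8] [ 0.5179 -0.3494  0.066 ]
90 [ 0.2202  0.3475  1.7446 -0.      1.0495 -1.3108] [ 0.2202  0.5553  1.8369 -0.      0.7494 -1.3108]
-90 [ 0.2202  0.3475  1.7446 -0.      1.0495  1.8307] [ 0.2202  0.5553  1.8369 -0.      0.7494  1.8307]
```

View pics/w3.png

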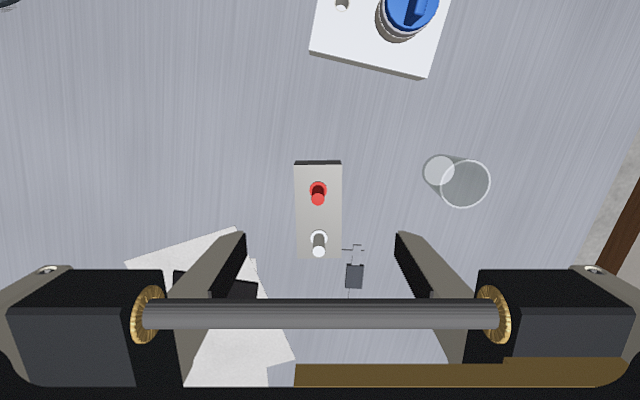

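The wrist picture shows the red pin at (318,193), the white pin at (318,241), and the stand aligned with the tool. Picking.

```bash
python3 - <<'E'
from h import *
x,y=.5055,-.2778; q=down(np.radians(10))
arm.goto([x,y,.15],q); print(arm.line_to([x,y,.065],rate=.1,guard=10))
arm.grasp(f_grip=25); arm.wait(.1); s=arm.read_state(); print(s['tcp_pos'],s['grip_width'],s['force'])
arm.line_to([x,y,.24],rate=.12); s=arm.read_state(); print(s['grip_width'],s['time_s'])
q2=down(np.radians(90)+WY)
arm.goto(H['left']+[.24],q2); arm.wait(.2)
st=arm.read_state(); im=shot('wrist','w4.png'); print(st['time_s'],st['tcp_pos'],st['eef_rot'],st['grip_width'])
for n,X in dict(grip=[0,0,-.005],foot=[0,0,.053],hole=None).items():
    Xw=np.r_[H['left'],.04] if X is None else st['tcp_pos']+Rn.from_quat(st['eef_rot']).apply(X)
    print(n,proj('wrist',Xw,st))
E
```

```text
False
[ 0.5055 -0.2778  0.065 ] 0.017667140051176474 [-0.3856 -0.3761 -1.5885]
0.017536138376786657 32.7167
34.525 [0.5028 0.1595 0.24  ] [ 0.0206  0.9998 -0.     -0.    ] 0.017300761684072415
grip [260.4778 318.9862]
foot [221.943  319.2468]
hole [177.2348 320.0559]
```

View pics/w4.png

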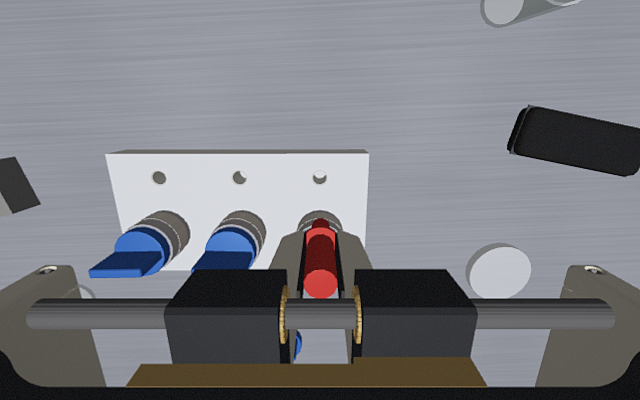

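Hole at (320,177), foot at ~(320,222), pin top disc at ~(321,284). Checking the pin's offset in the grip, then inserting with a guard.

```bash
python3 - <<'E'
from h import *
st=arm.read_state(); im=arm.get_image('wrist'); R=Rn.from_quat(st['eef_rot'])
f=lambda X:proj('wrist',st['tcp_pos']+R.apply(X),st)
print('top',f([0,0,-.023]),'foot',f([0,0,.057]),'px/mm at foot',f([.001,0,.057])-f([0,0,.057]),'top',f([.001,0,-.023])-f([0,0,-.023]))
sub=im[165:190,305:335].astype(int).sum(2); m=sub<450; r,c=np.where(m); print('hole',r.mean()+165,c.mean()+305,m.sum(), r.min()+165,r.max()+165,c.min()+305,c.max()+305)
rr=red(im)
for a,p,m in blobs(rr,30):
    r,c=np.where(m); print(a,p,r.min(),r.max(),c.min(),c.max())
    for k in range(r.min(),r.max()+1,6): q=c[r==k]; print(k,q.min(),q.max(),im[k,320],end=' | ')
print(proj('wrist',[.5025,.1601,.04],st),[proj('wrist',[.5025+a,.1601+b,.04],st) for a,b in((.0085,0),(-.0085,0),(0,.0085),(0,-.0085))])
E
```

```text
top [278.3534 318.8649] foot [219.9905 319.2598] px/mm at foot [-1.2145 -0.001 ] top [-1.732  -0.0023]
hole 179.3896103896104 318.97402597402595 77 175 183 313 325
2052 [261.4815 320.2393] 218 298 303 337
218 321 321 [85 47 45] | 224 313 328 [85 27 22] | 230 308 332 [209  77  72] | 236 306 334 [84 22 20] | 242 306 334 [87 21 22] | 248 307 334 [89 26 25] | 254 307 334 [87 24 20] | 260 306 334 [90 24 24] | 266 305 334 [87 22 21] | 272 305 335 [207  70  66] | 278 304 336 [206  72  67] | 284 303 337 [203  67  63] | 290 306 334 [202  65  61] | 296 312 328 [203  62  58] | [177.2757 319.9506] [array([183.9164, 320.2293]), array([170.5427, 319.668 ]), array([177.0025, 326.8041]), array([177.5487, 313.1008])]
```

```bash
python3 - <<'E'
from h import *
t=[.4996,.1595]
arm.line_to(t+[.108],rate=.12); arm.wait(.2); st=arm.read_state(); print(st['tcp_pos'],st['time_s'])
im=arm.get_image('wrist')
b=cv2.resize(im[150:310,260:380,::-1],None,fx=3.7,fy=3.7,interpolation=cv2.INTER_CUBIC)
R=Rn.from_quat(st['eef_rot'])
P=lambda X:tuple(((proj('wrist',X,st)-[150,260])[::-1]*3.7).astype(int).tolist())
for z,rad,col in((.057,.007,(0,255,255)),(-.023,.009,(0,255,0))):
    cv2.polylines(b,[np.array([P(st['tcp_pos']+R.apply([-.003+rad*np.cos(a),.0007+rad*np.sin(a),z])) for a in np.linspace(0,6.28,30)])],True,col,1)
cv2.polylines(b,[np.array([P(np.array([.5025+.0085*np.cos(a),.1601+.0085*np.sin(a),.04])) for a in np.linspace(0,6.28,30)])],True,(255,0,0),1)
cv2.imwrite('pics/w5.png',b)
E
```

```text
[0.4998 0.1596 0.1084] 36.075
```

View pics/w5.png

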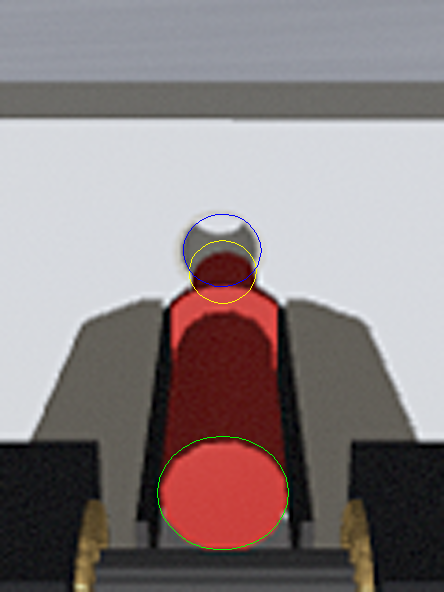

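The overlay fits: top disc and hole coincide with the model, and the foot sits over the hole to within ~0.5 mm. Inserting.

```bash
python3 - <<'E'
from h import *
t0=np.array([.4993,.1595])
for dx,dy in((0,0),(-.0015,0),(.0015,0),(0,.0015),(0,-.0015)):
    t=t0+[dx,dy]
    arm.line_to([*t,.106],rate=.1)
    hit=arm.line_to([*t,.0635],rate=.06,guard=8); s=arm.read_state(); print(dx,dy,hit,s['tcp_pos'],s['force'],s['time_s'])
    if s['tcp_pos'][2]<.075: break
E
```

```text
0 0 True [0.4989 0.1594 0.0643] [ 1.2047 -0.4301  2.9022] 37.0417
```

```bash
python3 - <<'E'
from h import *
arm.ungrasp(); arm.wait(.2)
s=arm.read_state(); x,y=s['tcp_pos'][:2]; arm.line_to([x,y,.24],rate=.15); arm.wait(.2)
st=arm.read_state(); print(st['time_s'],st['tcp_pos'])
im=arm.get_image('wrist')
b=cv2.resize(im[100:300,220:420,::-1],None,fx=2.9,fy=2.9,interpolation=cv2.INTER_CUBIC)
P=lambda X:tuple(((proj('wrist',X,st)-[100,220])[::-1]*2.9).astype(int).tolist())
for z,rad,col in((.044,.013,(0,255,255)),(.088,.009,(0,255,0))):
    cv2.polylines(b,[np.array([P(np.array([.5025+rad*np.cos(a),.1601+rad*np.sin(a),z])) for a in np.linspace(0,6.28,30)])],True,col,1)
cv2.imwrite('pics/w6.png',b)
E
```

```text
40.0167 [0.4984 0.1593 0.2395]
```

View pics/w6.png

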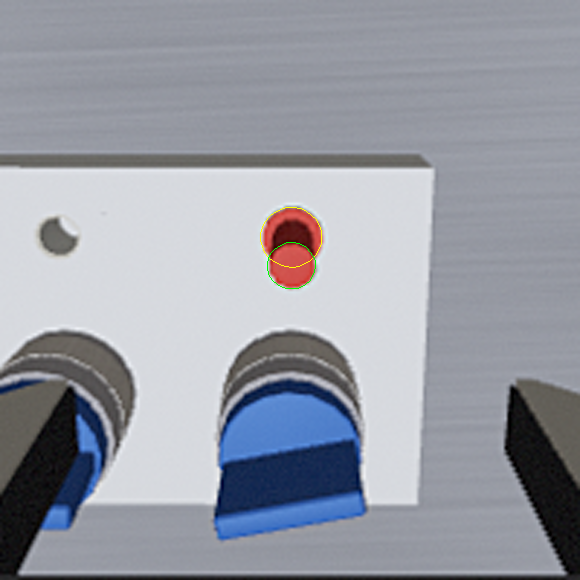

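The collar and top disc fall exactly on the model of a fully seated upright pin in the left hole. Handing in.

```bash
python3 -c "
from h import *
print(arm.job_done())"
```

```text
the job is handed in; nothing more can be done
None
```

The left canister's cap was the loose one: it gave about 12° by feel while the middle and right caps held. The red pin now stands fully in the left hole, and the job was handed in at about 40 s; no verdict came back.

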